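# Set the specimen slider against the yellow stop

### The job

The white specimen slider on the aluminium rail is held by a friction brake. With a fingertip, press down the blue pad in the slider's middle to free it and, keeping the pad pressed, push the slider along the rail until it rests right against the yellow stop; then let go so that the brake holds it there. Never force the slider along while its brake is on, and leave the green rack, the red cup and the amber jar where they stand.

Things in the scene. Friction and masses are not known exactly. Their poses are not given: they have to be found in the camera images.
- rail: Aluminium rail, 420 mm long (its own y), 56 mm wide (x), top 22 mm above the bench, fixed to the bench. Origin at the centre of its underside. The slider runs along the rail's y axis.
- carriage (a joint): Place of the slider along the rail in m: 0 with its middle at the rail's middle, growing towards the rail's +y. When freed it moves against about 1 to 2 N; with the brake on it would take some 11 to 17 N to force it.
- brake (a joint): How far the blue brake pad is pressed, in m: 0 at rest, 0.006 fully down. It is sprung: about 4.5 N starts it, 8 N brings it fully down, and it springs back up when let go. The slider is free from about 1 mm on; press it at least 3 mm before pushing.
- pad_top (a point): Centre of the top of the blue brake pad in the slider's middle, 46 mm above the bench at rest. Pad 50 mm long (rail y), 46 mm wide (rail x). At each end of it a white wall stands across the slider, 14 mm thick, inner face 26 mm from the pad's centre, top 58 mm above the bench; a finger on the pad can push on the inside of these walls.
- dish (a point): Middle of the empty 60 mm specimen dish fixed on the slider's tray, at its top, 41 mm above the bench. The white slider is 80 mm long (rail y) and 66 mm wide, centred on the pad; the tray sticks out on the rail's +x side to 111 mm from the rail's middle line.
- stop_yellow: Yellow stop block clamped over the rail, 20 mm long (rail y), 70 mm wide, top 51 mm above the bench. Origin on the rail's middle line at bench height, at the block's middle; axes as the rail's. The slider touches it when the pad's centre is 50 mm from the stop's origin along the rail. It may sit on either side of the slider.
- stop_black: Black stop block of the same shape on the other side of the slider: not the one to go to.
- rack: Green tube rack, loose, 80 x 130 mm, 50 mm tall; origin at the centre of its underside.
- cup: Red open cup, loose, rim diameter 76 mm, 45 mm tall; origin at the centre of its underside.
- jar: Amber jar, loose, 48 mm diameter, 70 mm tall; origin at the centre of its underside.
Not all that is in view belongs to the job. Several things look just like the stop_yellow: the one meant starts farthest to the robot's left.

How it is judged:
On the way, in this order (a step that is already met when the one before it is completed fails the run):
1. the pad is pressed at least 2 mm while the slider is still where it started (within 10 mm) (value of joint brake above 0.002 m and distance of pad_top from where it was at the start of the episode below 0.01 m), for 0.1 s.
2. the slider reaches the yellow stop with the pad still pressed (value of joint brake above 0.0015 m and y of pad_top in the frame of stop_yellow between -0.0535 and 0.0535 m), for 0.1 s.
At the end, for the whole second after the job is handed in: The slider rests against the yellow stop (gap under 3.5 mm), at rest, with the brake pad sprung back up (within 1 mm), and the rack, cup and jar are within 20 mm of where they stood (y of pad_top in the frame of stop_yellow between -0.0535 and 0.0535 m and value of joint brake below 0.001 m and velocity of joint carriage between -0.003 and 0.003 m/s and distance of each of rack, cup, jar from where it was at the start of the episode below 0.02 m); the robot touches nothing.
It fails at once if the slider is forced along (faster than 20 mm/s) with the brake on (pad pressed less than 0.3 mm) (value of joint brake below 0.0003 m and (velocity of joint carriage above 0.02 m/s or velocity of joint carriage below -0.02 m/s)).
It fails at once if the green rack is pushed, lifted or carried more than 20 mm (distance of rack from where it was at the start of the episode above 0.02 m).
It fails at once if the red cup is pushed, lifted or carried more than 20 mm (distance of cup from where it was at the start of the episode above 0.02 m).
It fails at once if the amber jar is pushed, lifted or carried more than 20 mm (distance of jar from where it was at the start of the episode above 0.02 m).
It also fails if it takes over 35 s, if anything falls off the work surface, if the arm or the gripper's body presses on something with over 40 N, if the wrist force passes 120 N, or if a joint passes its speed limit or range.

### The arm

A 6-joint arm with a two-finger parallel gripper is mounted at the origin on the work surface. World frame = base frame: x ahead of the robot, y to its left, z up, the work surface at z = 0. Lengths are in m, angles in rad, forces in N, time in s.
With the tool pointing down it reaches from about 0.275 to 0.825 m from the base axis. Payload 4.9 kg.
Tool frame: the origin (TCP) lies midway between the tips of the shut fingers; the grasp point (between the pads) lies 19 mm behind it; z points along the fingers, y is the direction in which the jaws open and shut (so a half turn about z gives the same grasp; the last joint's range is limited). The gripper opens to 85 mm and grips with 20 to 120 N. Pads are 22 mm wide; open, the fingers measure 114 mm over their backs; the gripper's body (76 mm by 85 mm) begins 54 mm behind the grasp point. The pads swing forward as they close: fully open they stand 13 mm farther back than shut.
Start: joints at [1.174, 0.326, -0.193, 1.052, 0, 1.437], TCP at [0.143, 0.531, 0.231] pointing down, gripper open.
Joint ranges: [-2.65, 2.65], [-0.97, 1.79], [-1.3, 1.35], [-1.93, 2.1], [-1.47, 1.37], [-3.14, 3.14]. Speed limits (rad/s): [2.57, 2.57, 3.14, 3.14, 3.14, 3.14].

### API

Orientations are given as a rotation vector (axis times angle).
In Python, from station import get_state, snapshot, ticket gives the robot as it stands.
- The arm moves only by the tool carry_out, never from a script. Its argument "deltas" is one flat list of numbers, 7 for each row, row after row: the turn, a rotation vector about the tool's x, y, z in rad, then the shift along the tool's x, y, z in mm, then the opening, from 0 (shut) to 1 (fully open). In form: [rx, ry, rz, x, y, z, hand, rx, ry, rz, x, y, z, hand, ...]. A call has 1 to 5 rows; each row is the pose to reach, as a shift and turn from the pose measured when the call began, along the tool's axes at that moment; what a row does not reach only later rows make up. A row lasts 1/8 s, in which the tool goes at most 62.5 mm and 10.7 degrees, less where a joint would pass 70% of its speed; a pose out of reach is approached as far as the arm can. A call with a gripper value outside its range is refused whole. The fingers move at their own pace and stop on an object; "grip_force" is the grip in N (left out, the last holds). Time passes only in rows, so rows that repeat a pose let the fingers close. It gives the time, the measured TCP pose, the force and the opening at its end, in the units of the state.
- get_state(): the state, without advancing time (a new reading comes with each control period).
- snapshot(name): name is "scene" or "top"; returns a dict with "image" (384x512x3 uint8, red, green, blue), "depth" (384x512 float32, m along the optical axis (not along the pixel's ray), 0 where there is no reading), "mtx" (3x3 intrinsics, pixels), "k1" (the pictures are not rectified: a ray, as slopes to the right and down, at radius r is drawn at 1 + k1 r^2 times it, then the intrinsics apply), "rvec" (rotation vector, rad) and "tvec" (3), from world to camera coordinates, as OpenCV has them. Camera axes: x right, y down, z forward; pixel columns grow to the right and rows downward; lengths in m; the calibration is good to about 2 mm. A picture is of the moment at which its call begins.
- ticket.finish_job(): hands the job in, once; it reports no verdict.
The state is a dict: "clock": time; "q": joint angles; "qvel": joint speeds; "joint_torque": joint torques, N m; "ee_pos": TCP position; "tcp_rot": TCP orientation; "contact_force": force on the tool from outside, world axes, zero at the start; "wrist_torque": the same for the moment, N m; "opening": finger opening in m.
Only numpy, scipy, OpenCV 4.12 (cv2) and the standard library are available. Lean on these libraries where they do the work, as an engineer would, in place of code of your own. Each camera call takes 0.05 s, during which the arm holds its last target. There are 200 camera calls.

## Working session

There is one attempt and no reset: what is moved stays moved. The work goes in short steps, Python scripts to look and compute and a tool call to move; the robot and the scene stay as the last step left them, time stands still between calls to the robot, and variables do not carry over. Pictures are saved under pics/ and viewed, about 8 in all and at most 12, crops included, and the job is handed in when it is done.

Besides the shell and the picture viewer there is one more tool, called after ">>>" by a JSON object that holds its "fn" and its "kwargs", one argument or row to a line. carry_out: Moves the arm, as the interface text tells. Its arguments: {"type":"object","properties":{"deltas":{"type":"array","items":{"type":"number"}},"grip_force":{"type":"number"}},"required":["deltas"]}

```bash
mkdir -p pics
cat > h.py <<'E'
import numpy as np, cv2
from station import get_state, snapshot, ticket
def snap(n): 
    s=snapshot(n); s['R']=cv2.Rodrigues(np.array(s['rvec'],float))[0]; return s
def ray(s,uv):
    K=np.array(s['mtx'],float); p=cv2.undistortPoints(np.array(uv,float).reshape(-1,1,2),K,np.array([s['k1'],0,0,0.]))[:,0]
    d=np.c_[p,np.ones(len(p))]@s['R']; c=-s['R'].T@np.array(s['tvec'],float).ravel(); return c,d
def onz(s,uv,z):
    c,d=ray(s,uv); return c+d*((z-c[2])/d[:,2:3])
def save(s,f,crop=None,k=1):
    im=s['image'][:,:,::-1]
    if crop: im=im[crop[1]:crop[3],crop[0]:crop[2]]
    cv2.imwrite(f,cv2.resize(im,None,fx=k,fy=k))
E
python3 - <<'E'
from h import *
for n in('top','scene'):
    s=snap(n); save(s,f'pics/{n}0.png',k=1.5); print(n,s['k1'],(-s['R'].T@np.array(s['tvec']).ravel()).round(3))
print(get_state())
E
```

```text
top -0.08684522466964037 [ 0.533 -0.002  0.824]
scene -0.03635977261940263 [ 1.006 -0.245  0.604]
{'clock': 0.1, 'q': array([ 1.17379693e+00,  3.26858335e-01, -1.93475408e-01,  1.05203925e+00,
       -5.03874502e-06,  1.43659709e+00]), 'qvel': array([ 4.92424088e-05,  4.28032605e-04,  1.67648870e-03,  1.07427123e-03,
        1.21843227e-03, -1.53859680e-03]), 'joint_torque': array([ 3.51358985e-04, -4.44239187e+01,  2.63037783e+01,  7.83168798e-03,
       -1.59666320e-04,  1.26690023e-05]), 'ee_pos': array([0.14266456, 0.53062415, 0.2305896 ]), 'tcp_rot': array([-4.11564912e-01, -3.11410395e+00,  2.39153910e-03]), 'contact_force': array([-0.14013515,  0.42146279, -0.46912492]), 'wrist_torque': array([-0.04473662, -0.04265218, -0.039136  ]), 'opening': 0.08555764279910907}
```

View pics/top0.png

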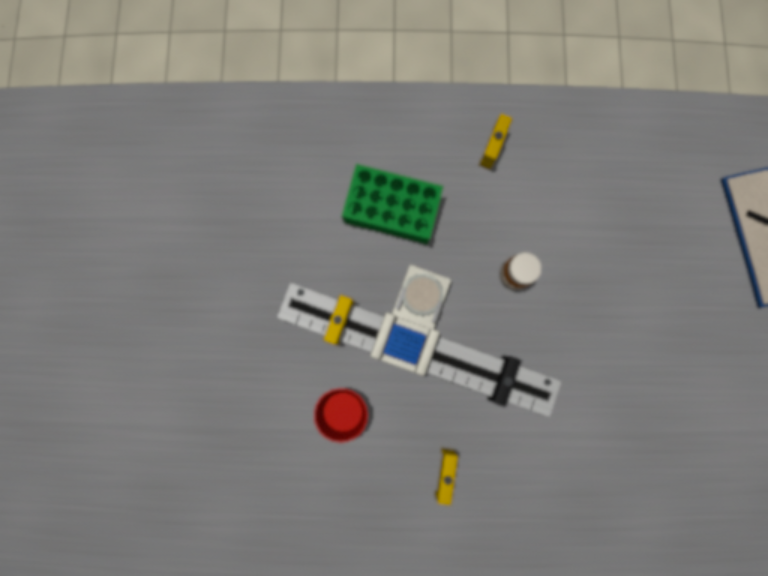

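View pics/scene0.png

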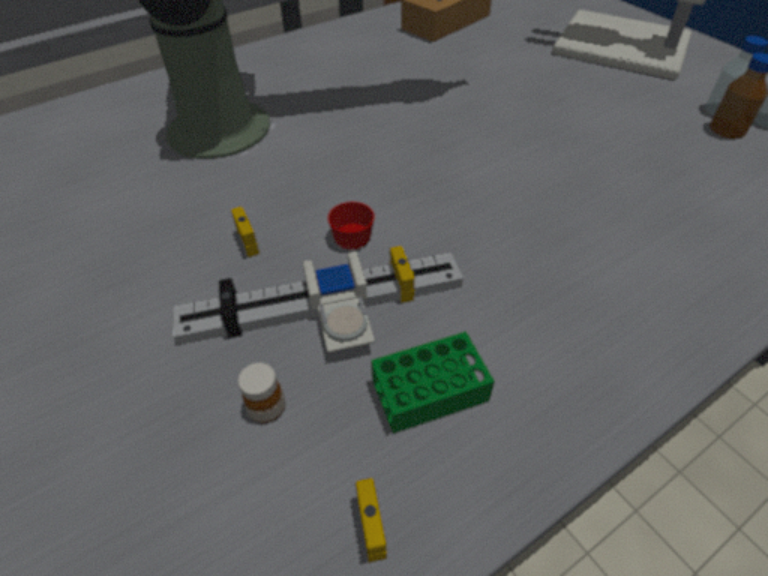

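The top view (in 1.5x pixels) shows the blue pad at (405,343). The yellow stop clamped on the rail is at (340,320), to the robot's left, and the black stop is at (507,380). The other two yellow blocks, at (497,140) and (447,477), lie off the rail and are decoys. The cup is at (342,414), the rack at (393,203) and the jar at (523,270).

```bash
cat > m.py <<'E'
from h import *
from scipy.spatial.transform import Rotation as Ro
def blobs(s,lo,hi,amin=60):
    hsv=cv2.cvtColor(s['image'],cv2.COLOR_RGB2HSV); m=cv2.inRange(hsv,lo,hi)
    cs,_=cv2.findContours(m,cv2.RETR_EXTERNAL,cv2.CHAIN_APPROX_NONE)
    return [c for c in cs if cv2.contourArea(c)>amin]
def topc(s,c,z):
    P=onz(s,c[:,0].astype(float),z)[:,:2]; r=cv2.minAreaRect((P*1000).astype(np.float32)); return np.round(r[0],1),np.round(r[1],1),round(r[2],1)
def cols(s):
    return dict(blue=(blobs(s,(100,120,60),(125,255,255)),.046),yel=(blobs(s,(20,120,60),(32,255,255)),.051),
     green=(blobs(s,(50,100,40),(85,255,255)),.05),black=(blobs(s,(0,0,0),(179,255,45),80),.051))
E
python3 - <<'E'
from m import *
for n in('top','scene'):
    s=snap(n); print(n)
    for k,(cs,z) in cols(s).items():
        for c in cs: print(k,c[:,0].mean(0).round(),*topc(s,c,z))
st=get_state(); print(Ro.from_rotvec(st['tcp_rot']).as_matrix().round(3))
E
```

```text
top
blue [269. 229.] [538.8 -27.3] [47.5 41.6] 70.8
blue [494. 161.] [ 693.3 -523.6] [194.1   6.7] 14.6
yel [298. 318.] [357.2 -87.5] [23.3 74.6] 81.1
yel [225. 213.] [571.7  66. ] [24.2 68.6] 69.2
yel [330.  94.] [ 832.5 -157.2] [21.3 85.3] 68.5
green [261. 135.] [737.7  -7.7] [130.1  87. ] 75.8
black [329. 251.] [ 490.9 -146.3] [159.4  64.5] 87.2
scene
blue [223. 186.] [542.2 -29.1] [48.3 48.6] 70.5
blue [504.  35.] [ 469.4 1151.5] [ 50.9 204.8] 29.8
yel [247. 346.] [ 847.2 -163.6] [19.9 79.6] 68.4
yel [268. 182.] [589.5  56. ] [ 26.7 105.8] 66.2
yel [163. 154.] [379.6 -95.8] [ 22.3 117.4] 78.0
green [286. 254.] [751.1 -15.1] [136.7  99.9] 76.1
black [161. 204.] [ 525.8 -159.6] [155.4  93.4] 44.5
black [233.   4.] [-275.1  490. ] [ 60.8 103.5] 59.8
black [193.  10.] [-328.  338.] [ 45.7 200.1] 66.0
black [126.  17.] [-454.   109.9] [199.1 428.9] 83.0
[[-0.966  0.26  -0.   ]
 [ 0.26   0.966 -0.001]
 [ 0.    -0.001 -1.   ]]
```

>>> {"fn": "carry_out", "kwargs": {
  "deltas": [0, 0, 0.02, -45, -37, 0, 0, 0, 0, 0.04, -90, -74, 0, 0, 0, 0, 0.06, -135, -111, 0, 0, 0, 0, 0.075, -180, -148, 0, 0, 0, 0, 0.075, -225, -185, 0, 0]
}}

```text
clock: 0.82
ee_pos: [0.3127, 0.2922, 0.231]
tcp_rot: [0.528, 3.097, -0.001]
contact_force: [1.0, 1.1, -0.6]
opening: -0.0002
```

>>> {"fn": "carry_out", "kwargs": {
  "deltas": [0, 0, 0, -46, -32, 0, 0, 0, 0, 0, -92, -65, 0, 0, 0, 0, 0, -138, -97, 0, 0, 0, 0, 0, -184, -130, 0, 0, 0, 0, 0, -230, -162, 0, 0]
}}

```text
clock: 1.45
ee_pos: [0.4769, 0.0614, 0.2313]
tcp_rot: [0.528, 3.096, -0.001]
contact_force: [1.1, 0.5, -0.3]
opening: -0.0001
```

>>> {"fn": "carry_out", "kwargs": {
  "deltas": [0, 0, 0, -40, -28, 15, 0, 0, 0, 0, -80, -55, 50, 0, 0, 0, 0, -95, -68, 100, 0, 0, 0, 0, -95, -68, 125, 0, 0, 0, 0, -95, -68, 125, 0]
}}

```text
clock: 2.08
ee_pos: [0.542, -0.0342, 0.1041]
tcp_rot: [-0.528, -3.092, 0.0]
contact_force: [0.2, -1.2, -0.5]
opening: 0.0001
```

Run:
```python
from m import *
st=get_state(); print(st['ee_pos'],st['tcp_rot'],st['contact_force'],st['clock'])
for n in('top','scene'):
    s=snap(n); save(s,f'pics/{n}1.png',(130,110,390,310),3)
```

```text
[ 0.5420073  -0.03420963  0.10413561] [-5.28323875e-01 -3.09191527e+00  3.56557891e-04] [ 0.23258678 -1.21488199 -0.47340171] 2.075
```

View pics/scene1.png

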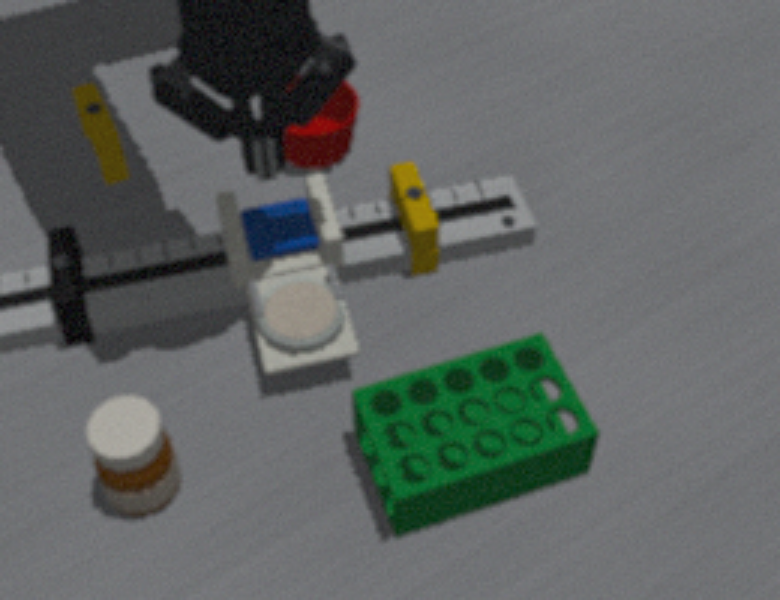

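The scene crop shows the shut fingertips at about (262,165), above and behind the pad at (282,230). The tray has clearance from the rack. Next I lower onto the pad, shifting 5 mm along the rail.

>>> {"fn": "carry_out", "kwargs": {
  "deltas": [0, 0, 0, 3, 5, 15, 0, 0, 0, 0, 3, 5, 30, 0, 0, 0, 0, 3, 5, 42, 0, 0, 0, 0, 3, 5, 50, 0, 0, 0, 0, 3, 5, 50, 0]
}}

```text
clock: 2.8
ee_pos: [0.5426, -0.0285, 0.0562]
tcp_rot: [-0.528, -3.096, 0.001]
contact_force: [0.5, 0.0, 0.4]
opening: 0.0001
```

Run:
```python
from m import *
st=get_state(); print(st['ee_pos'],st['tcp_rot'],st['contact_force'],st['wrist_torque'])
s=snap('scene'); save(s,'pics/scene2.png',(160,130,320,250),5)
```

```text
[ 0.54259779 -0.02845084  0.0561505 ] [-5.27807550e-01 -3.09612461e+00  6.39607374e-04] [0.49283049 0.02153949 0.4071085 ] [-0.03226953  0.00145452  0.02871728]
```

View pics/scene2.png

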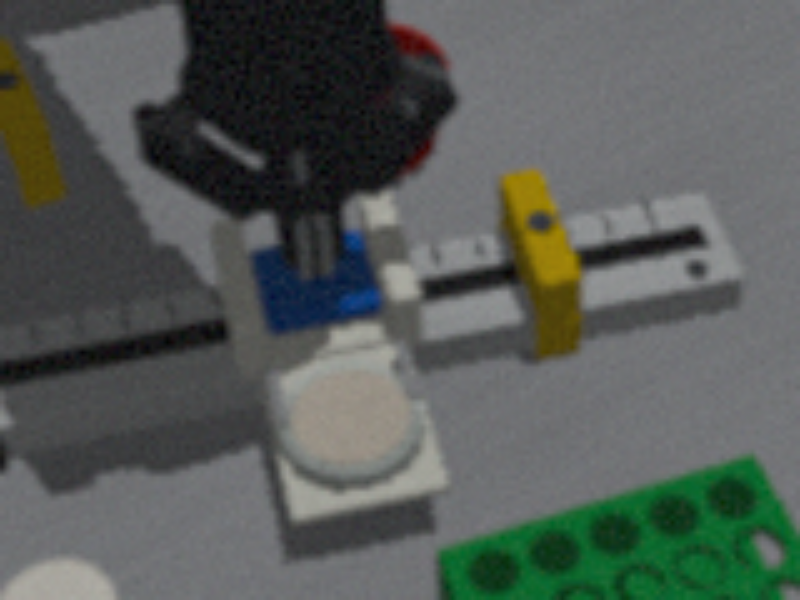

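The fingertips are at about (315,275), centred over the blue pad and between the walls. Pressing now.

>>> {"fn": "carry_out", "kwargs": {
  "deltas": [0, 0, 0, 0, 0, 6, 0, 0, 0, 0, 0, 0, 10, 0, 0, 0, 0, 0, 0, 13, 0, 0, 0, 0, 0, 0, 15, 0, 0, 0, 0, 0, 0, 15, 0]
}}

```text
clock: 3.48
ee_pos: [0.5432, -0.0286, 0.0421]
tcp_rot: [0.528, 3.096, -0.001]
contact_force: [-1.9, 0.1, 5.6]
opening: 0.0001
```

>>> {"fn": "carry_out", "kwargs": {
  "deltas": [0, 0, 0, 0, 0, 2, 0, 0, 0, 0, 0, 3, 2, 0, 0, 0, 0, 0, 7, 2, 0, 0, 0, 0, 0, 11, 2, 0, 0, 0, 0, 0, 15, 2, 0]
}}

```text
clock: 4.1
ee_pos: [0.5481, -0.0146, 0.0408]
tcp_rot: [0.528, 3.096, -0.002]
contact_force: [-2.9, -1.7, 7.3]
opening: -0.0001
```

Run:
```python
from m import *
st=get_state(); print(st['ee_pos'],st['contact_force'])
s=snap('scene'); save(s,'pics/scene3.png',(160,130,320,250),5)
```

```text
[ 0.54809224 -0.01464382  0.0407819 ] [-2.85471181 -1.71740939  7.26424323]
```

View pics/scene3.png

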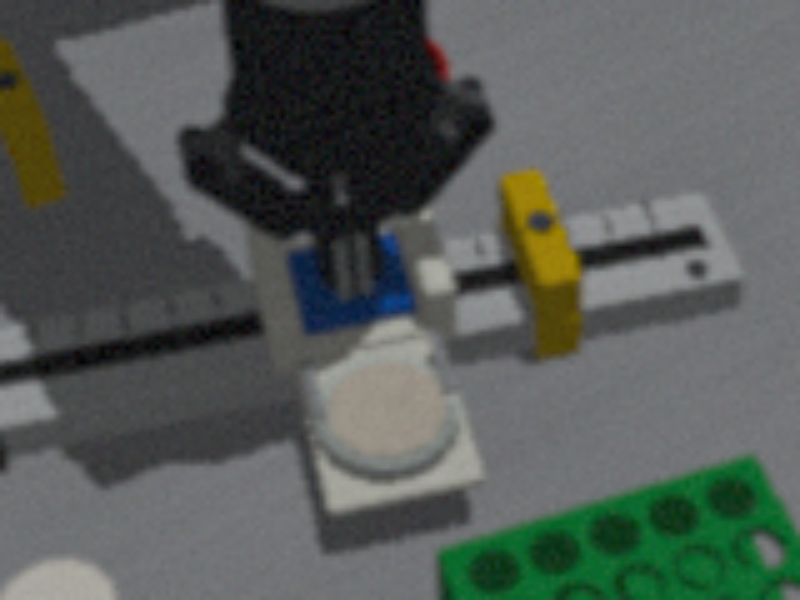

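The slider follows the fingertip by friction on the pad, which sits at about (350,285). The gap to the stop is still open. Pushing on.

>>> {"fn": "carry_out", "kwargs": {
  "deltas": [0, 0, 0, 0, 5, 1, 0, 0, 0, 0, 0, 10, 1, 0, 0, 0, 0, 0, 15, 1, 0, 0, 0, 0, 0, 20, 1, 0, 0, 0, 0, 0, 24, 1, 0]
}}

```text
clock: 4.78
ee_pos: [0.5561, 0.0085, 0.0404]
tcp_rot: [0.527, 3.096, -0.002]
contact_force: [-2.7, 0.0, 7.5]
opening: -0.0002
```

>>> {"fn": "carry_out", "kwargs": {
  "deltas": [0, 0, 0, 0, 3, 1, 0, 0, 0, 0, 0, 6, 1, 0, 0, 0, 0, 0, 9, 1, 0, 0, 0, 0, 0, 12, 1, 0, 0, 0, 0, 0, 15, 1, 0]
}}

```text
clock: 5.4
ee_pos: [0.5611, 0.0211, 0.0402]
tcp_rot: [0.528, 3.095, -0.008]
contact_force: [-1.7, -4.8, 7.0]
opening: -0.0001
```

Run:
```python
from m import *
st=get_state(); print(st['ee_pos'],st['contact_force'])
s=snap('scene'); save(s,'pics/scene4.png',(160,130,320,250),5)
```

```text
[0.56114154 0.02105555 0.04016081] [-1.66258059 -4.83726208  7.02707926]
```

View pics/scene4.png

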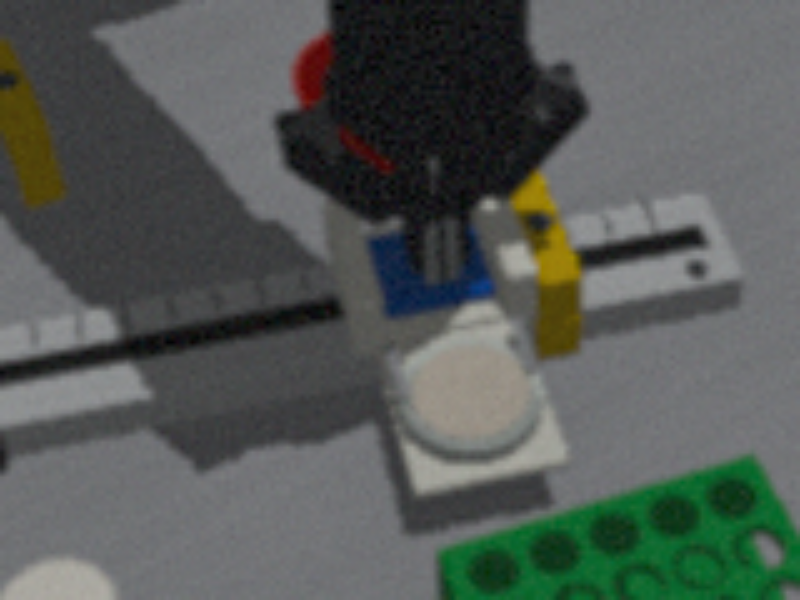

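The slider's end wall, at about (515,270), meets the yellow stop at (545,270). The lateral force has risen to about 5 N. I'll make one small extra push to confirm contact.

>>> {"fn": "carry_out", "kwargs": {
  "deltas": [0, 0, 0, 0, 3, 1, 0, 0, 0, 0, 0, 6, 1, 0, 0, 0, 0, 0, 6, 1, 0]
}}

```text
clock: 5.82
ee_pos: [0.5637, 0.0255, 0.0401]
tcp_rot: [0.529, 3.093, -0.013]
contact_force: [-1.6, -4.3, 6.3]
opening: -0.0001
```

The finger slid 5 mm on the pad while the lateral force stayed at about 4.6 N, so the slider is against the stop. Lifting off.

>>> {"fn": "carry_out", "kwargs": {
  "deltas": [0, 0, 0, 0, 0, -3, 0, 0, 0, 0, 0, 0, -8, 0, 0, 0, 0, 0, 0, -20, 0, 0, 0, 0, 0, 0, -50, 0, 0, 0, 0, 0, 0, -90, 0]
}}

```text
clock: 6.45
ee_pos: [0.5627, 0.0264, 0.1304]
tcp_rot: [0.529, 3.095, -0.013]
contact_force: [0.8, 0.5, -0.3]
opening: 0.0001
```

>>> {"fn": "carry_out", "kwargs": {
  "deltas": [0, 0, 0, 40, 0, -30, 0, 0, 0, 0, 90, 0, -60, 0, 0, 0, 0, 140, 0, -60, 0, 0, 0, 0, 170, 0, -60, 0, 0, 0, 0, 170, 0, -60, 0]
}}

```text
clock: 7.08
ee_pos: [0.4003, 0.084, 0.1905]
tcp_rot: [0.527, 3.096, -0.013]
contact_force: [-0.6, 0.5, -1.0]
opening: -0.0
```

Run:
```python
from m import *
st=get_state(); print(st['ee_pos'],st['contact_force'],st['clock'])
for n in ('scene','top'):
    s=snap(n); save(s,f'pics/{n}5.png',(170,90,330,290) if n=='top' else (140,110,340,270),3 if n=='top' else 4)
    for k,(cs,z) in cols(s).items():
        for c in cs:
            if k!='black': print(n,k,*topc(s,c,z))
```

```text
[0.40034238 0.08402375 0.19050753] [-0.55510448  0.54235842 -0.95290069] 7.075
scene blue [558.6  17.8] [47.1 48. ] 70.1
scene blue [ 468.4 1151.1] [ 53.  208.3] 29.8
scene yel [ 847.2 -163.6] [20.  79.6] 68.3
scene yel [590.5  57.5] [ 23.4 105.4] 63.7
scene yel [378.8 -94.9] [ 23.8 118.6] 81.9
scene green [751.  -15.3] [137.2  99.9] 76.1
top blue [555.2  19.8] [47.9 41.5] 70.8
top blue [ 693.3 -523.6] [194.1   6.7] 14.6
top yel [357.2 -86.8] [23.6 74.6] 82.4
top yel [572.3  67.9] [20.3 68.7] 70.9
top yel [ 832.5 -157.2] [21.3 85.3] 68.5
top green [737.6  -7.6] [130.1  87.1] 76.2
```

View pics/scene5.png

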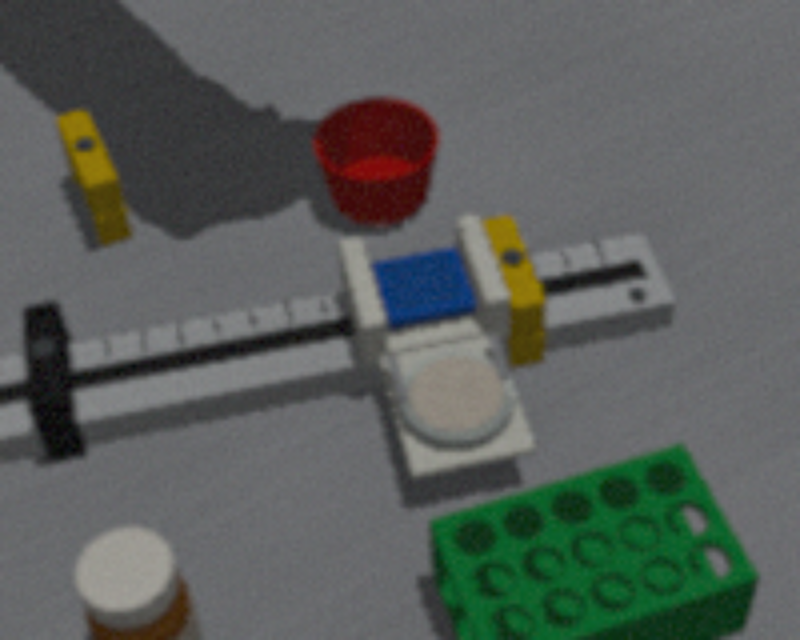

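View pics/top5.png

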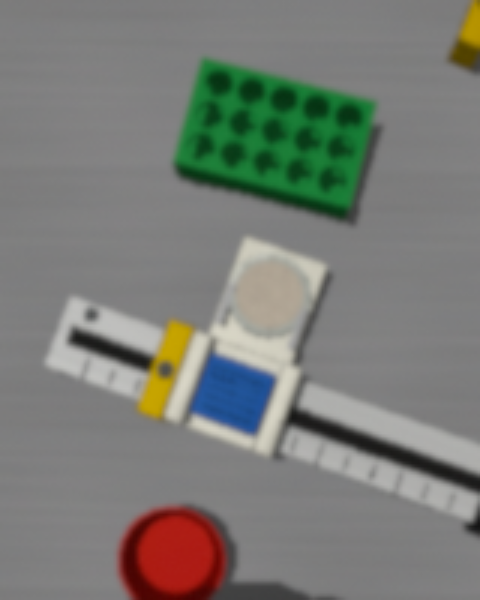

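Both views show the slider flush with the yellow stop, with no visible gap. The measured pad-to-stop distance is about 51 mm, against 50 mm at contact. The rack has not moved. Handing in.

```bash
python3 -c "
from h import *
print(ticket.finish_job())"
```

```text
the job is handed in; nothing more can be done
None
```

I pressed the pad, pushed the slider about 50 mm along the rail to the yellow stop on the robot's left, then lifted off and handed in at about 7 s. The finger height implied the pad was down about 4 mm before I pushed and 5–6 mm during the push.

**Contact with the stop:** During the last push the side force held at about 4–5 N while the finger slid 5 mm over the pad, so the slider was blocked. Afterwards both views showed it flush with the stop. The top view put the pad 51 mm from the stop, against 50 mm at contact, within the roughly 2 mm calibration. The angled view gave a cruder figure of about 51 mm, because the side of the stop blurs its outline there.

**Other objects:** The rack measured within 0.3 mm of where it started. For the cup and jar I only checked by eye, and they looked unmoved.

**Not measured:** I did not measure directly that the pad sprang back up. It looked normal in the pictures and the arm was well clear of everything. The hand-in gave no verdict.

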